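# Nest the plastic pots and stack the crushed cans for the sorting bin

## Task

Get the empties ready for the sorting bin. In the middle of the round tray nest the three plastic pots upright, the deli tub outermost, the yogurt pot inside it and the blue dosing cap inside the yogurt pot; in the middle of the square tray lay the wide crushed can flat and stack the slim one flat and centred on top of it. Leave the brown bottle and the ceramic cup standing where they are, and let go of everything.

Things in the scene. Friction and masses are not known exactly. Their poses are not given: they have to be found in the camera images.
- round_tray: Round grey plastic sorting tray, 120 mm across, fixed to the mat. Origin: centre of its underside, z up. Its floor is 4 mm above the origin and its lip stands 4 mm above the floor (8 mm above the origin). For the plastic.
- square_tray: Square grey plastic sorting tray, 110 x 110 mm, fixed to the mat, turned by up to 0.3 rad. Origin: centre of its underside, z up. Its floor is 4 mm above the origin and its lip stands 4 mm above the floor (8 mm above the origin). For the cans.
- deli_tub_mid (a point): Transparent deli tub, the widest and lowest of the three plastic pots: open at the top, 40 mm high, 68 mm across at the rim, 63 mm at the foot, wall 2.5 mm (mouth 63 mm, inside foot 58 mm), floor 6 mm thick; 28 to 49 g; stands upright on the mat, its foot 20 mm below the point. Point: on its axis, half-way up; z up; round, so any yaw.
- yogurt_pot_mid (a point): White plastic yogurt pot, the middle one of the three plastic pots: open at the top, 66 mm high, 58 mm across at the rim, 50 mm at the foot, wall 2 mm (mouth 54 mm), its inner floor raised to 24 mm above its foot (49 mm across there); 24 to 42 g; stands upright on the mat, its foot 33 mm below the point. Seated in the deli tub it sticks out 32 mm. Point: on its axis, half-way up; z up; round, so any yaw.
- dose_cap_mid (a point): Tall blue ribbed plastic dosing cap of a detergent bottle, the narrowest of the three plastic pots: open end up, 74 mm high, 44 mm across at the rim, 38 mm at the foot; 20 to 35 g; stands upright on the mat, its foot 37 mm below the point. Seated in the yogurt pot it sticks out 32 mm. Point: on its axis, half-way up; z up; round, so any yaw.
- wide_can_mid (a point): The wider of two aluminium drink cans that were crushed flat from end to end into a ribbed disc: 66 mm across, 34 mm high, flat rim on top, stiff; 28 to 49 g; lies flat on the mat, its underside 17 mm below the point. Point: on its axis, half-way up; z up; round, so any yaw.
- slim_can_mid (a point): The narrower of the two crushed aluminium cans: 52 mm across, 30 mm high, stiff; 24 to 42 g; lies flat on the mat, its underside 15 mm below the point. Point: on its axis, half-way up; z up; round, so any yaw.
- brown_bottle_mid (a point): Brown glass bottle standing on the mat, 60 mm across, 165 mm high, a bystander: leave it where it is. The point given is on its axis, 82.5 mm above its foot.
- ceramic_cup_mid (a point): Red-brown glazed ceramic cup standing open on the mat, 74 mm across, 85 mm high, a bystander: leave it where it is (it is not one of the plastic pots). The point given is on its axis, 42.5 mm above its foot.
Mind the look-alikes: they are no part of the job. Leave any green look-alike of the part that bears slim_can_mid alone. There is more than one size of the part that bears dose_cap_mid; the job needs the larger.

How it is judged:
By the outcome, as a careful person would: the job done as asked, in the order asked, and still so for the second after the job is handed in, with the robot touching nothing.
It also fails if it takes over 144 s, if anything falls off the work surface, if the arm or the gripper's body presses on something with over 40 N, if the wrist force passes 120 N, or if a joint passes its speed limit or range.

## Robot

A 6-joint arm with a two-finger parallel gripper is mounted at the origin on the work surface. World frame = base frame: x ahead of the robot, y to its left, z up, the work surface at z = 0. Lengths are in mm, angles in rad, forces in N, time in s.
With the tool pointing down it reaches from about 350 to 775 mm from the base axis. Payload 7.3 kg.
Tool frame: the origin (TCP) lies on the centre line of the jaws, within the pads' length; the fingertips stand bot.tip_reach ahead of it and the grasp point (between the pads) lies 6 mm ahead of it (bot.tip_reach is the distance from the TCP to the fingertips, in mm); z points along the fingers, y is the direction in which the jaws open and shut (so a half turn about z gives the same grasp; the last joint's range is limited). The gripper opens to 92 mm and grips with 3 to 60 N. Pads are 19 mm wide; open, the fingers measure 130 mm over their backs; the gripper's body (75 mm by 190 mm) begins 47 mm behind the grasp point.
Start: joints at [-1.334, 0.342, 1.524, -0, 1.275, -0.146], TCP at [196.12, -487.011, 251.741] pointing down, gripper open.
Joint ranges: [-2.53, 2.53], [-0.77, 2.02], [0.04, 2.7], [-1, 4.14], [0.28, 2.66], [-3.11, 3.11]. Speed limits (rad/s): [2.57, 2.57, 3.14, 3.14, 3.14, 3.14].

## Interface

Orientations are given as [roll, pitch, yaw] about the fixed x, y, z axes, in that order (R = Rz(yaw) Ry(pitch) Rx(roll)).
In Python, from plant import bot gives the robot as it stands.
- The arm moves only by the tool step_arm, never from a script. Its argument "deltas" is a list of rows, each a list of 6 numbers: the shift along the tool's x, y, z in mm, then the turn, a rotation vector about the tool's x, y, z in rad. A call has 1 to 5 rows; each row is the pose to reach, as a shift and turn from the pose commanded when the call began, along the tool's axes at that moment; what a row does not reach only later rows make up. A row lasts 1/12 s, in which the tool goes at most 41.7 mm and 7.16 degrees, less where a joint would pass 70% of its speed; a pose out of reach is approached as far as the arm can. A call with a gripper value outside its range is refused whole. "fingers" is the finger opening in mm, from 0 to 91.8, set as the call begins (left out, the last holds). The fingers move at their own pace and stop on an object; the grip force is fixed at half the most. Time passes only in rows, so rows that repeat a pose let the fingers close. It gives the time, the measured TCP pose, the force and the opening at its end, in the units of the state.
- bot.get_obs(): the state, without advancing time (a new reading comes with each control period).
- bot.capture(name): name is "scene" or "top" or "wrist"; returns a dict with "color" (480x640x3 uint8, red, green, blue), "fx", "fy", "cx", "cy" (pixels), "k1" (the pictures are not rectified: a ray, as slopes to the right and down, at radius r is drawn at 1 + k1 r^2 times it, then the intrinsics apply), "R" (3x3) and "t" (3): a world point X has camera coordinates R X + t. Camera axes: x right, y down, z forward; pixel columns grow to the right and rows downward; lengths in mm; the calibration is good to about 2 mm. A picture is of the moment at which its call begins. There is no depth.
- bot.close_job(): hands the job in, once; it reports no verdict.
Trained networks look in a picture, given as the dict that the camera call returned (one of the last four; its "shot" number tells which), for a name from the list of things; names that differ only in an ending like _2 or _b are one class to them, and where a whole thing is asked for, a point or a joint stands for the part that bears it (a point fixed in the world has none). Each returns a list of dicts, best first, with "p" (0 to 1); they miss things now and then, are a little off and sometimes report something else, mostly with a low value. They report only what shows in the picture. A call takes as long as a camera call. They do not tell look-alikes from the thing itself.
- bot.boxes_of(query, picture): "rect" ([centre column, centre row, width, height] in pixels, round what is visible of it).
The state is a dict: "time": time; "joint_positions": joint angles; "dq": joint speeds; "tau": joint torques, N m; "tool_pos": TCP position; "tcp_rot": TCP orientation; "contact_force": force on the tool from outside, world axes, zero at the start; "moment": the same for the moment, N m; "grip_width": finger opening in mm.
Only numpy, scipy, OpenCV 4.12 (cv2) and the standard library are available. Lean on these libraries where they do the work, as an engineer would, in place of code of your own. Each camera call takes 0.05 s, during which the arm holds its last target. There are 200 camera calls.

## Working session

There is one attempt and no reset: what is moved stays moved. The work goes in short steps, Python scripts to look and compute and a tool call to move; the robot and the scene stay as the last step left them, time stands still between calls to the robot, and variables do not carry over. Pictures are saved under pics/ and viewed, about 12 in all and at most 16, crops included, and the job is handed in when it is done.

Besides the shell and the picture viewer there is one more tool, called as name(argument=value, ...), one argument or row to a line, values as JSON. step_arm: Moves the arm, as the interface text tells. Its arguments: {"type":"object","properties":{"deltas":{"type":"array"},"fingers":{"type":"number"}},"required":["deltas"]}

```bash
mkdir -p pics; ls; cat > h.py <<'E'
import numpy as np, cv2
from plant import bot
def K(p): return np.array([[p['fx'],0,p['cx']],[0,p['fy'],p['cy']],[0,0,1.]]), np.array([p['k1'],0,0,0.])
def ray(p,u,v):
    k,d=K(p); n=cv2.undistortPoints(np.array([[[u,v]]],float),k,d)[0,0]
    R=np.array(p['R']);t=np.array(p['t']); return -R.T@t, R.T@np.array([n[0],n[1],1])
def atz(p,u,v,z):
    c,d=ray(p,u,v); return c+d*(z-c[2])/d[2]
def proj(p,X):
    k,d=K(p); return cv2.projectPoints(np.array(X,float).reshape(-1,1,3),cv2.Rodrigues(np.array(p['R']))[0],np.array(p['t'],float),k,d)[0][:,0]
def save(p,n): cv2.imwrite('pics/'+n+'.png',p['color'][:,:,::-1])
E
python3 - <<'E'
from h import *
names="round_tray square_tray deli_tub_mid yogurt_pot_mid dose_cap_mid wide_can_mid slim_can_mid brown_bottle_mid ceramic_cup_mid".split()
H=dict(zip(names,[6,6,20,33,37,17,15,82.5,42.5]))
print(bot.tip_reach,bot.get_obs())
for c in("top","scene"):
    p=bot.capture(c);save(p,c);print(c,-np.array(p['R']).T@p['t'],p['k1'],p['fx'])
    for n in names:
        for b in bot.boxes_of(n,p):
            if b['p']>.15: print(n,round(b['p'],2),np.round(b['rect']),np.round(atz(p,*b['rect'][:2],H[n])))
E
```

```text
pics
25.0 {'time': 0.0, 'joint_positions': array([-1.33399618e+00,  3.42752160e-01,  1.52503769e+00, -1.16632189e-05,
        1.27539621e+00, -1.45987162e-01]), 'dq': array([-0.00124239, -0.00191515, -0.00143196, -0.00069507,  0.00058159,
        0.0005379 ]), 'tau': array([-1.22250778e-03, -4.31246281e+01, -2.44219655e+01,  7.16268551e-02,
        5.59550640e-02, -1.17703407e-04]), 'tool_pos': array([ 196.02577072, -486.62379085,  251.02244245]), 'tcp_rot': array([-3.14001458e+00, -2.20756998e-04,  3.82790540e-01]), 'contact_force': array([0.40917177, 0.08685057, 0.01825393]), 'moment': array([-0.00125486,  0.0178762 ,  0.02520855]), 'grip_width': 91.40242542523508}
top [ 366.29977254    5.8633859  1414.66248836] -0.0052067947259919105 521.9765731249493
round_tray 0.77 [361. 209.  46.  43.] [613. -92.   6.]
square_tray 0.9 [215. 277.  48.  44.] [433. 307.   6.]
deli_tub_mid 0.83 [442. 201.  26.  30.] [ 629. -311.   20.]
yogurt_pot_mid 0.79 [385. 271.  26.  21.] [ 440. -150.   33.]
dose_cap_mid 0.61 [263. 126.   8.  16.] [840. 173.  37.]
dose_cap_mid 0.52 [295. 201.  20.  22.] [630. 
[... 644 characters left out ...]
.24 [183. 272.  32.  37.] [ 622. -319.    6.]
deli_tub_mid 0.67 [184. 272.  31.  35.] [ 629. -311.   20.]
yogurt_pot_mid 0.72 [272. 210.  25.  35.] [ 445. -152.   33.]
yogurt_pot_mid 0.2 [465. 297.  39.  51.] [610. 290.  33.]
dose_cap_mid 0.81 [370. 288.  20.  38.] [619.  92.  37.]
dose_cap_mid 0.67 [401. 397.  18.  18.] [846. 174.  37.]
wide_can_mid 0.56 [210. 211.  30.  26.] [ 458. -297.   17.]
slim_can_mid 0.85 [400. 226.  25.  20.] [435. 141.  15.]
slim_can_mid 0.2 [272. 208.  27.  36.] [ 428. -157.   15.]
brown_bottle_mid 0.72 [185. 271.  32.  39.] [ 662. -288.   82.]
brown_bottle_mid 0.66 [336. 205.  28.  62.] [448.  -6.  82.]
ceramic_cup_mid 0.92 [462. 298.  41.  45.] [618. 282.  42.]
```

View pics/top.png

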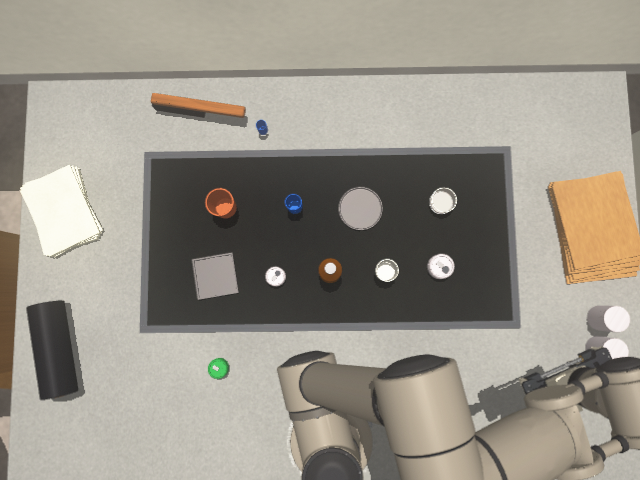

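View pics/scene.png

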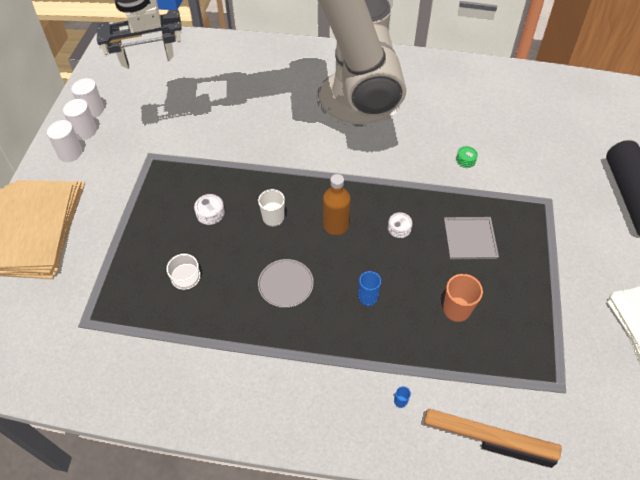

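The networks and pictures agree on the layout.
- **Dose cap:** there are two blue caps, at top (293,203) and at (262,127). The larger one, on the mat at (293,203), fits.
- **Slim can:** the silver one at top (275,277). The green one at (218,369) is the look-alike.
- **Wide can and tub:** wide can at (441,266), tub at (442,201).

Next I'll check these in one crop and refine the positions by silhouette.

```bash
cat >> h.py <<'E'
from scipy.optimize import least_squares
# r_bot,r_top,h
M=dict(round_tray=(60,60,8),deli=(31.5,34,40),yog=(25,29,66),cap=(19,22,74),wide=(33,33,34),slim=(26,26,30),bottle=(30,13,165),cup=(37,37,85))
def model_bbox(p,n,x,y,z0=0,yaw=0):
    a=np.linspace(0,2*np.pi,73)[:-1]
    if n=='sq':
        P=[[x+77.78*np.cos(yaw+np.pi/4+i*np.pi/2),y+77.78*np.sin(yaw+np.pi/4+i*np.pi/2),z] for i in range(4) for z in(0,8)]
    else:
        rb,rt,h=M[n];P=[[x+r*np.cos(t),y+r*np.sin(t),z0+z] for r,z in((rb,0),(rt,h)) for t in a]
    q=proj(p,P);return np.r_[q.min(0),q.max(0)]
def seg(p,u,v,w,h,thr=75):
    m=(p['color'].max(2)>thr).astype(np.uint8)
    _,lab,st,_=cv2.connectedComponentsWithStats(m)
    x0,x1,y0,y1=[int(round(k)) for k in(u-w/2,u+w/2,v-h/2,v+h/2)]
    l=np.bincount(lab[y0:y1+1,x0:x1+1].ravel());l[0]=0;k=l.argmax()
    s=st[k];return np.r_[s[0]-.5,s[1]-.5,s[0]+s[2]-.5,s[1]+s[3]-.5]
def fit(obs,n,x0,z0=0):
    f=lambda q:np.concatenate([model_bbox(p,n,q[0],q[1],z0)-b for p,b in obs])
    s=least_squares(f,x0,loss='soft_l1');return s.x,s.fun
E
python3 - <<'E'
from h import *
T=bot.capture('top');S=bot.capture('scene')
R={'round_tray':((361,209,46,43),(286,282,54,46),(613,-91)),'deli':((442,201,26,30),(184,272,31,35),(629,-311)),
'yog':((387,271,24,21),(272,210,25,35),(443,-151)),'cap':((294,203,18,22),(370,288,20,38),(622,90)),'wide':((441,267,25,25),(210,211,30,26),(455,-300)),
'slim':((275,277,20,20),(400,226,25,20),(432,142)),'cup':((222,204,31,31),(462,298,41,45),(620,282))}
for n,(a,b,x0) in R.items():
    A,B=seg(T,*a),seg(S,*b)
    print(n,'both',np.round(fit([(T,A),(S,B)],n,x0)[0],1),np.round(fit([(T,A)],n,x0)[0],1),np.round(fit([(S,B)],n,x0)[0],1),np.round(fit([(T,A),(S,B)],n,x0)[1],1))
for p,r in((T,(215,277,48,44)),(S,(471,235,59,44))):
    m=(p['color'].max(2)>75).astype(np.uint8);u,v,w,h=r
    c=np.zeros_like(m);c[int(v-h/2-3):int(v+h/2+3),int(u-w/2-3):int(u+w/2+3)]=m[int(v-h/2-3):int(v+h/2+3),int(u-w/2-3):int(u+w/2+3)]
    k=max(cv2.findContours(c,0,1)[0],key=cv2.contourArea);bx=cv2.boxPoints(cv2.minAreaRect(k))
    k=cv2.approxPolyDP(cv2.convexHull(k),6,True)[:,0];P=np.array([atz(p,*q,5)[:2] for q in k]);print('sq',np.round(P),np.round(P.mean(0),1))
c=lambda p,u,v:cv2.resize(p['color'][v-35:v+35,u-45:u+45],(360,280),interpolation=cv2.INTER_CUBIC)
im=np.vstack([np.hstack([c(S,370,290),c(S,400,397)]),np.hstack([c(S,400,226),c(S,467,157)])])
cv2.imwrite('pics/crop.png',im[:,:,::-1])
E
```

```text
round_tray both [613.7 -91. ] [616.6 -89.5] [611.4 -92.3] [ 1.1  1.2  0.1  0.9  1.   1.  -0.2  1. ]
deli both [ 629.2 -312. ] [ 629.3 -312. ] [ 629. -312.] [ 0.8  0.2 -0.8 -0.2  0.8  1.5 -0.8 -1.1]
yog both [ 441.5 -151.6] [ 442.3 -151.4] [ 439.8 -152.6] [ 0.5  1.1 -0.3 -0.5  1.9  2.1 -1.3 -0.6]
cap both [622.7  88.8] [623.4  89.8] [621.5  88.1] [ 1.3  0.6 -0.7 -0.2  1.4  1.7 -0.8 -0.6]
wide both [ 453.  -300.9] [ 453.4 -300.3] [ 452.1 -302. ] [ 0.5  0.4 -0.  -0.1  1.1  1.2 -0.4 -0.4]
slim both [431.4 141.6] [431.6 142.5] [430.9 140.2] [ 0.6  0.6  0.1 -0.4  1.6  1.2 -0.4 -0.6]
cup both [622.  284.1] [628.8 285.2] [618.6 283.4] [-0.1  1.5  0.9  3.6 -0.8  0.8  1.3  2.1]
sq [[499. 260.]
 [391. 244.]
 [373. 354.]
 [479. 372.]] [435.5 307.3]
sq [[367. 351.]
 [478. 371.]
 [501. 260.]
 [387. 243.]] [433.3 306.3]
```

View pics/crop.png

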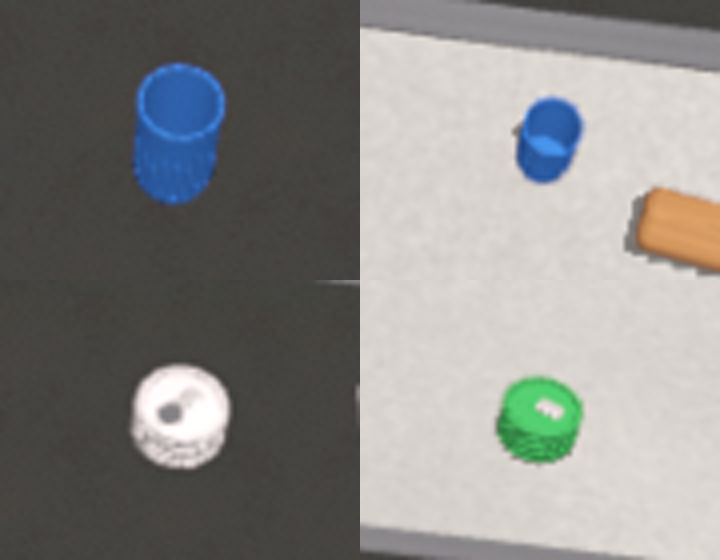

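Confirmed: the large blue cap is at scene (370,288) and the silver slim can at (400,226). The small cap and the green can stay where they are. Positions from the two cameras agree to about 2 mm.

I'll turn the tool to yaw 90° and go to the tub.

step_arm(
  deltas=[
    [40, 0, 0, 0, 0, -0.12],
    [80, 0, 0, 0, 0, -0.24],
    [120, 0, 0, 0, 0, -0.36],
    [160, 0, 0, 0, 0, -0.48],
    [200, 0, 0, 0, 0, -0.6],
  ],
  fingers=91,
)

```text
time: 1.52
tool_pos: [383.2, -411.4, 251.9]
tcp_rot: [3.141, 0.0, 0.988]
contact_force: [0.7, -0.7, -0.0]
grip_width: 91.0
```

step_arm(
  deltas=[
    [26, 18, 0, 0, 0, -0.12],
    [53, 36, 0, 0, 0, -0.24],
    [79, 54, 0, 0, 0, -0.36],
    [106, 72, 0, 0, 0, -0.48],
    [132, 90, 0, 0, 0, -0.588],
  ],
)

```text
time: 1.93
tool_pos: [531.3, -351.4, 251.7]
tcp_rot: [3.142, 0.0, 1.577]
contact_force: [0.5, -0.3, -0.3]
grip_width: 91.0
```

step_arm(
  deltas=[
    [10, 28, 0, 0, 0, 0],
    [20, 56, 20, 0, 0, 0],
    [32, 80, 40, 0, 0, 0],
    [40, 99, 60, 0, 0, 0],
    [40, 99, 60, 0, 0, 0],
  ],
)

```text
time: 2.35
tool_pos: [630.2, -308.7, 185.7]
tcp_rot: [-3.136, -0.005, 1.574]
contact_force: [-1.2, 0.7, -1.5]
grip_width: 91.3
```

```bash
python3 - <<'E'
from h import *
o=bot.get_obs();print(o['tool_pos'],o['tcp_rot'],o['joint_positions'].round(2))
p=bot.capture('wrist');save(p,'w1');print(p['fx'],p['k1'],-np.array(p['R']).T@p['t'])
b=bot.boxes_of('deli_tub_mid',p)
for k in b[:2]:print(k, atz(p,*k['rect'][:2],20))
print(proj(p,[[629.2,-312,40]]),model_bbox(p,'deli',629.2,-312))
E
```

```text
[ 630.16317025 -308.72179284  185.73158174] [-3.13580964 -0.0052156   1.57430426] [-0.57  0.73  1.04  0.    1.38 -0.57]
356.31681146329566 -0.00036206773299525264 [ 631.81228282 -229.30443645  318.77237236]
{'rect': [325.9, 225.4, 84.5, 84.8], 'p': 0.92} [ 629.48236687 -310.28638626   20.        ]
[[325.34099859 233.8388389 ]] [283.70538354 187.54419129 367.02575919 272.47593642]
```

View pics/w1.png

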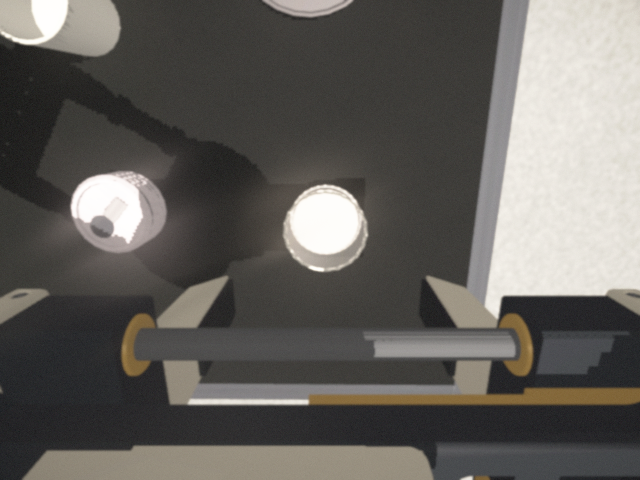

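The wrist view shows the tub at (326,227), which fits (629.5,-311). I'll descend partway and let the arm settle.

step_arm(
  deltas=[
    [0, 0, 40, 0, 0, 0],
    [0, 0, 80, 0, 0, 0],
    [0, 0, 80, 0, 0, 0],
    [0, 0, 80, 0, 0, 0],
  ],
)

```text
time: 2.78
tool_pos: [627.3, -312.9, 111.5]
tcp_rot: [-3.139, -0.001, 1.569]
contact_force: [0.4, -0.3, -0.1]
grip_width: 90.8
```

step_arm(
  deltas=[
    [1.3, 0.7, 35, 0, 0, 0],
    [1.3, 0.7, 65, 0, 0, 0],
    [1.3, 0.7, 76.7, 0, 0, 0],
    [1.3, 0.7, 76.7, 0, 0, 0],
  ],
)

```text
time: 3.12
tool_pos: [628.8, -311.4, 34.8]
tcp_rot: [-3.14, -0.001, 1.57]
contact_force: [-0.9, 0.8, -0.5]
grip_width: 90.9
```

step_arm(
  deltas=[
    [0, 0, 0, 0, 0, 0],
    [0, 0, 0, 0, 0, 0],
    [0, 0, 0, 0, 0, 0],
    [0, 0, 0, 0, 0, 0],
    [0, 0, 0, 0, 0, 0],
  ],
  fingers=50,
)

```text
time: 3.53
tool_pos: [630.3, -311.7, 37.3]
tcp_rot: [3.139, 0.002, 1.571]
contact_force: [-0.2, -0.4, 6.3]
grip_width: 66.7
```

step_arm(
  deltas=[
    [0, 0, -10, 0, 0, 0],
    [0, 0, -30, 0, 0, 0],
    [10, -1, -60, 0, 0, 0],
    [40, -3, -70, 0, 0, 0],
    [80, -6, -70, 0, 0, 0],
  ],
)

```text
time: 3.95
tool_pos: [625.2, -233.9, 109.8]
tcp_rot: [3.134, 0.005, 1.567]
contact_force: [1.0, -0.6, -0.6]
grip_width: 67.4
```

step_arm(
  deltas=[
    [40, -3, 0, 0, 0, 0],
    [80, -6, 0, 0, 0, 0],
    [115, -8, 0, 0, 0, 0],
    [135, -9, 0, 0, 0, 0],
    [135, -9, 0, 0, 0, 0],
  ],
)

```text
time: 4.37
tool_pos: [614.2, -91.4, 106.1]
tcp_rot: [3.142, -0.001, 1.575]
contact_force: [-0.7, -1.5, -0.8]
grip_width: 67.5
```

```bash
python3 - <<'E'
from h import *
o=bot.get_obs();print(o['tool_pos'],o['contact_force'],o['grip_width'])
p=bot.capture('wrist');save(p,'w2')
for n,z in(('deli_tub_mid',90),('round_tray',6)):
  for k in bot.boxes_of(n,p)[:2]:print(n,k, atz(p,*k['rect'][:2],z))
print(model_bbox(p,'round_tray',613.7,-91),model_bbox(p,'deli',613.7,-91,70))
E
```

```text
[614.20197131 -91.39361169 106.13740694] [-0.65328242 -1.46432351 -0.81553649] 67.53733853941998
deli_tub_mid {'rect': [328.3, 309.6, 165.8, 167.5], 'p': 0.78} [616.02212889 -93.16652471  90.        ]
round_tray {'rect': [326.6, 219.1, 176.6, 120.0], 'p': 0.74} [615.0810028  -71.15545773   6.        ]
[236.64814233 157.56689627 412.27511932 325.21472876] [240.00761931 228.44991878 405.7129963  396.85370666]
```

View pics/w2.png

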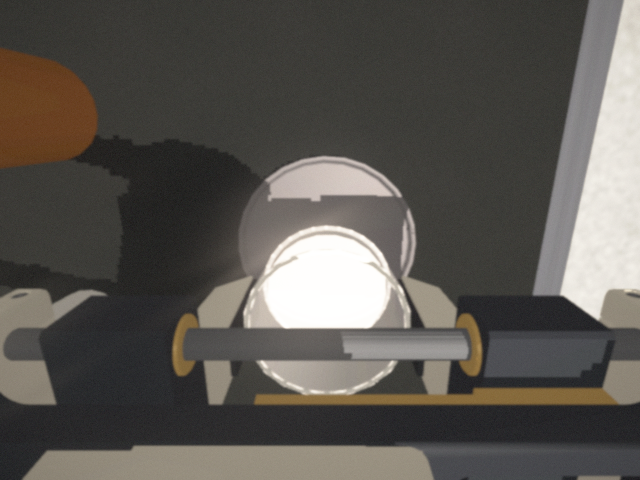

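The wrist view puts the tray centre near column 327 and the tub at 327, so they line up across the image. I'll let it settle and read again.

step_arm(
  deltas=[
    [0, 0, 0, 0, 0, 0],
    [0, 0, 0, 0, 0, 0],
    [0, 0, 0, 0, 0, 0],
  ],
)

```text
time: 4.77
tool_pos: [614.5, -97.4, 105.0]
tcp_rot: [3.142, 0.0, 1.569]
contact_force: [-0.2, -0.1, -0.3]
grip_width: 67.4
```

```bash
python3 - <<'E'
from h import *
for i in range(4):
  p=bot.capture('wrist');o=bot.get_obs();print(o['tool_pos'],o['time'])
print(model_bbox(p,'round_tray',613.7,-91),model_bbox(p,'deli',613.7,-91,70))
g=p['color'].max(2).astype(int);r=g[235];print(np.where(np.abs(np.diff(r))>25)[0]); c=g[:,327];print(np.where(np.abs(np.diff(c))>25)[0]);print(np.where(np.abs(np.diff(g[315]))>20)[0])
E
```

```text
[614.41273681 -97.17048846 104.90973088] 4.8167
[614.39588201 -96.99788436 104.89514382] 4.8667
[614.3945336  -96.78443682 104.87486836] 4.9167
[614.38574883 -96.60770732 104.88558228] 4.9667
[235.35509144 149.06314942 413.06382165 319.40869955] [237.85822678 218.40527598 406.81409678 388.65393989]
[362 363 364 404 405 408 411 412 415 416 417 544 572 573]
[146 147 153 195 196 224 225 230 233 234 327 328 359 360 394 395 404 444
 445]
[182 193 196 197 198 233 234 235 241 242 243 380 381 403 409 410 411 418
 419 455 456 459 471 588 589 590 591 599 600]
```

Settled: the tray centre is about +4.5 mm in y from the tub axis. I'll correct for that and lower.

step_arm(
  deltas=[
    [4.5, 0, 15, 0, 0, 0],
    [4.5, 0, 40, 0, 0, 0],
    [4.5, 0, 55, 0, 0, 0],
    [4.5, 0, 62, 0, 0, 0],
    [4.5, 0, 65.5, 0, 0, 0],
  ],
)

```text
time: 5.38
tool_pos: [613.0, -91.3, 40.3]
tcp_rot: [-3.137, -0.001, 1.571]
contact_force: [-15.7, 2.6, 36.0]
grip_width: 67.0
```

step_arm(
  deltas=[
    [0, 0, 0, 0, 0, 0],
    [0, 0, 0, 0, 0, 0],
    [0, 0, 0, 0, 0, 0],
  ],
)

```text
time: 5.63
tool_pos: [614.2, -91.7, 40.7]
tcp_rot: [-3.141, 0.0, 1.571]
contact_force: [-3.7, 0.5, 5.6]
grip_width: 67.1
```

step_arm(
  deltas=[
    [0, 0, 0, 0, 0, 0],
    [0, 0, 0, 0, 0, 0],
    [0, 0, 0, 0, 0, 0],
    [0, 0, 0, 0, 0, 0],
  ],
  fingers=91,
)

```text
time: 5.97
tool_pos: [614.7, -91.7, 39.6]
tcp_rot: [3.141, 0.0, 1.571]
contact_force: [-0.5, -0.0, -0.1]
grip_width: 88.4
```

step_arm(
  deltas=[
    [0, 0, -30, 0, 0, 0],
    [0, 0, -70, 0, 0, 0],
    [0, 0, -110, 0, 0, 0],
    [0, 0, -150, 0, 0, 0],
    [0, -20, -160, 0, 0, 0],
  ],
)

```text
time: 6.38
tool_pos: [599.2, -92.5, 206.7]
tcp_rot: [3.128, 0.004, 1.571]
contact_force: [-0.4, -0.1, 0.7]
grip_width: 90.7
```

step_arm(
  deltas=[
    [-12, -31, 0, 0, 0, 0],
    [-24, -62, 0, 0, 0, 0],
    [-36, -93, 0, 0, 0, 0],
    [-48, -124, 0, 0, 0, 0],
    [-60, -153, 0, 0, 0, 0],
  ],
)

```text
time: 6.8
tool_pos: [439.8, -151.8, 199.6]
tcp_rot: [3.141, 0.0, 1.571]
contact_force: [0.6, -1.3, -0.2]
grip_width: 90.8
```

step_arm(
  deltas=[
    [0, 0, 0, 0, 0, 0],
    [0, 0, 0, 0, 0, 0],
    [0, 0, 0, 0, 0, 0],
    [0, 0, 0, 0, 0, 0],
    [0, 0, 0, 0, 0, 0],
  ],
)

```text
time: 7.22
tool_pos: [442.3, -151.3, 199.4]
tcp_rot: [3.141, 0.0, 1.572]
contact_force: [-0.2, 0.2, -0.8]
grip_width: 91.0
```

```bash
cat >> h.py <<'E'
def wedge(n,x,y,zr,name,z0=0):
    "draw model top & bottom circle on a wrist picture"
    p=bot.capture('wrist');im=p['color'][:,:,::-1].copy();rb,rt,h=M[n];a=np.linspace(0,2*np.pi,60)
    for r,z,c in((rb,z0,(0,255,0)),(rt,z0+h,(0,0,255))):
        q=proj(p,[[x+r*np.cos(t),y+r*np.sin(t),z] for t in a]);cv2.polylines(im,[q.round().astype(int)],True,c,1)
    cv2.imwrite('pics/'+name+'.png',im);return p
E
python3 - <<'E'
from h import *
p=wedge('yog',441.5,-151.6,0,'w3');o=bot.get_obs();print(o['tool_pos'])
for k in bot.boxes_of('yogurt_pot_mid',p)[:2]:
    u,v,w,h=k['rect'];print(k,[u-w/2,v-h/2,u+w/2,v+h/2])
print(model_bbox(p,'yog',441.5,-151.6))
T=bot.capture('top');S=bot.capture('scene')
A,B=seg(T,361,209,46,43),seg(S,286,282,54,46)
c=lambda p,u,v:cv2.resize(p['color'][v-35:v+35,u-45:u+45],(540,420),interpolation=cv2.INTER_CUBIC)
cv2.imwrite('pics/tray.png',c(T,361,209)[:,:,::-1])
E
```

```text
[ 442.19361449 -151.29022893  199.3415027 ]
{'rect': [328.0, 227.8, 72.4, 84.1], 'p': 0.71} [291.8, 185.75, 364.2, 269.85]
[287.15803018 187.82000635 361.52276813 268.29783366]
```

View pics/w3.png

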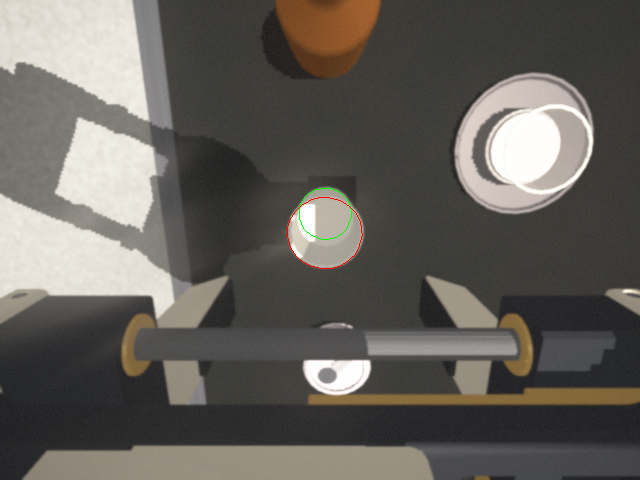

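View pics/tray.png

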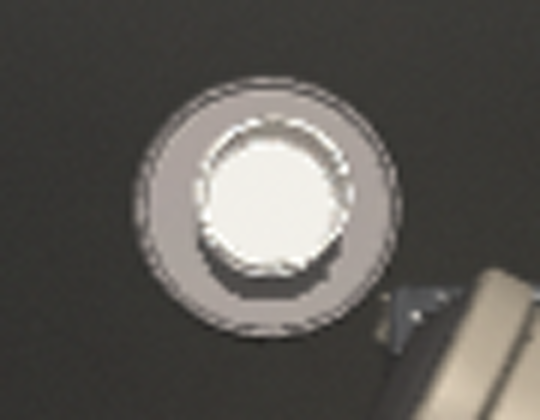

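Wrist view: the pot fits the projected model at (326,232). Top crop: the tub sits centred in the round tray, its rim at (274,192) against (274,191) expected with parallax. I'll grasp the pot with the tips 40 mm up.

step_arm(
  deltas=[
    [0, 0.5, 35, 0, 0, 0],
    [0, 0.5, 70, 0, 0, 0],
    [0, 0.5, 105, 0, 0, 0],
    [0, 0.5, 127, 0, 0, 0],
    [0, 0.5, 134, 0, 0, 0],
  ],
)

```text
time: 7.83
tool_pos: [440.2, -150.5, 62.3]
tcp_rot: [-3.136, -0.003, 1.571]
contact_force: [-0.1, 0.8, 0.7]
grip_width: 90.8
```

step_arm(
  deltas=[
    [0, 0, 0, 0, 0, 0],
    [0, 0, 0, 0, 0, 0],
    [0, 0, 0, 0, 0, 0],
  ],
)

```text
time: 8.08
tool_pos: [443.1, -152.1, 66.9]
tcp_rot: [3.139, 0.001, 1.571]
contact_force: [0.1, -0.5, 0.2]
grip_width: 90.9
```

step_arm(
  deltas=[
    [0, 0, 0, 0, 0, 0],
    [0, 0, 0, 0, 0, 0],
    [0, 0, 0, 0, 0, 0],
    [0, 0, 0, 0, 0, 0],
    [0, 0, 0, 0, 0, 0],
  ],
  fingers=40,
)

```text
time: 8.5
tool_pos: [442.1, -151.7, 65.8]
tcp_rot: [3.141, 0.0, 1.571]
contact_force: [-0.2, -1.3, -0.1]
grip_width: 62.5
```

step_arm(
  deltas=[
    [0, 0, -10, 0, 0, 0],
    [0, 0, -30, 0, 0, 0],
    [0, 0, -60, 0, 0, 0],
    [0, 0, -85, 0, 0, 0],
    [0, 0, -90, 0, 0, 0],
  ],
)

```text
time: 8.92
tool_pos: [443.7, -152.4, 159.2]
tcp_rot: [3.136, 0.003, 1.571]
contact_force: [0.4, 0.3, 0.5]
grip_width: 56.9
```

The fingers finished closing just as the lift began, so I'll check the pot's height in the grip after the traverse.

step_arm(
  deltas=[
    [10, 34, 0, 0, 0, 0],
    [22, 68, 0, 0, 0, 0],
    [36, 103, 0, 0, 0, 0],
    [48, 138, 0, 0, 0, 0],
    [60, 172.5, 0, 0, 0, 0],
  ],
)

```text
time: 9.33
tool_pos: [615.6, -90.7, 154.7]
tcp_rot: [-3.141, -0.0, 1.571]
contact_force: [0.8, -1.2, -0.3]
grip_width: 56.9
```

step_arm(
  deltas=[
    [0, 0, 0, 0, 0, 0],
    [0, 0, 0, 0, 0, 0],
    [0, 0, 0, 0, 0, 0],
    [0, 0, 0, 0, 0, 0],
    [0, 0, 0, 0, 0, 0],
  ],
)

```text
time: 9.75
tool_pos: [613.5, -92.1, 155.6]
tcp_rot: [-3.141, 0.0, 1.57]
contact_force: [0.1, 0.0, 0.0]
grip_width: 56.9
```

```bash
python3 - <<'E'
from h import *
o=bot.get_obs();print(o['tool_pos'],o['grip_width'])
p=wedge('yog',614.5,-91.55,0,'w4',85)
im=cv2.imread('pics/w4.png')
a=np.linspace(0,2*np.pi,60)
for r,z in((34,44),(60,8)):
    cv2.polylines(im,[proj(p,[[614.5+r*np.cos(t),-91.55+r*np.sin(t),z] for t in a]).round().astype(int)],True,(0,255,255),1)
cv2.imwrite('pics/w4.png',im)
S=bot.capture('scene');u,v=proj(S,[[614.5,-91.5,100]])[0].astype(int);print(u,v)
im=S['color'][:,:,::-1].copy()
for d in(80,85,90):
    for z in (d,):
        cv2.polylines(im,[proj(S,[[614.5+25*np.cos(t),-91.5+25*np.sin(t),z] for t in a]).round().astype(int)],True,(0,255,0) if d==85 else (0,0,255),1)
cv2.imwrite('pics/s4.png',cv2.resize(im[v-50:v+50,u-65:u+65],(780,600),interpolation=cv2.INTER_CUBIC))
E
```

```text
[613.50941121 -92.13617538 155.60480866] 56.880922479068175
282 259
```

View pics/w4.png

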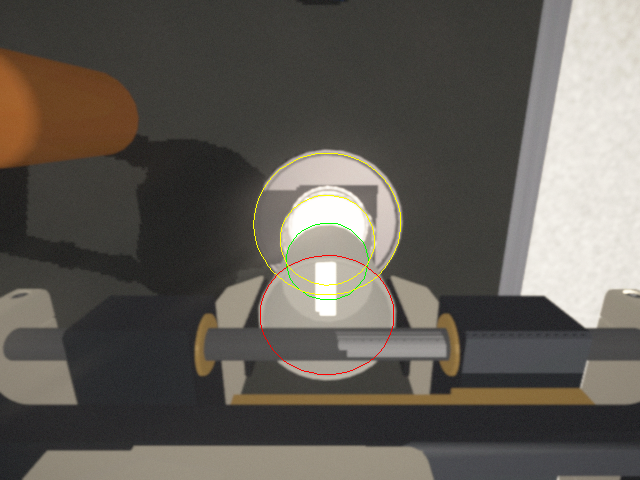

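View pics/s4.png

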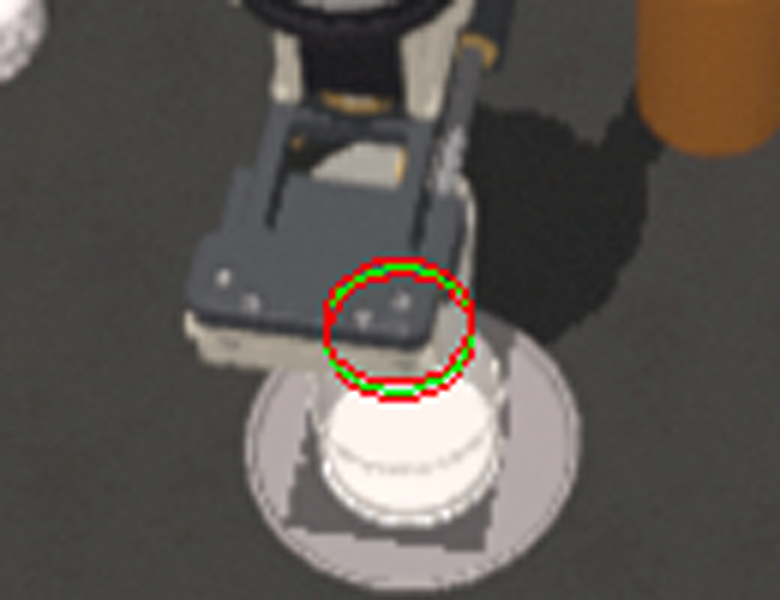

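Wrist view: tray, tub and pot all line up on the projected circles, with the pot's base at about z=85. I'll lower it into the tub.

step_arm(
  deltas=[
    [0, 0, 20, 0, 0, 0],
    [0, 0, 40, 0, 0, 0],
    [0, 0, 55, 0, 0, 0],
    [0, 0, 62, 0, 0, 0],
    [0, 0, 66, 0, 0, 0],
  ],
)

```text
time: 10.27
tool_pos: [613.8, -91.8, 88.7]
tcp_rot: [-3.14, -0.0, 1.57]
contact_force: [0.2, 0.3, -0.2]
grip_width: 56.8
```

step_arm(
  deltas=[
    [0, 0, 2, 0, 0, 0],
    [0, 0, 3, 0, 0, 0],
    [0, 0, 4, 0, 0, 0],
    [0, 0, 5, 0, 0, 0],
    [0, 0, 6, 0, 0, 0],
  ],
)

```text
time: 10.68
tool_pos: [614.8, -91.7, 84.1]
tcp_rot: [3.14, 0.0, 1.571]
contact_force: [0.1, -0.5, -0.2]
grip_width: 57.1
```

step_arm(
  deltas=[
    [0, 0, 1, 0, 0, 0],
    [0, 0, 2, 0, 0, 0],
    [0, 0, 3, 0, 0, 0],
    [0, 0, 3, 0, 0, 0],
  ],
)

```text
time: 11.02
tool_pos: [614.3, -91.6, 80.3]
tcp_rot: [-3.141, -0.0, 1.571]
contact_force: [-0.1, -0.1, -0.4]
grip_width: 56.9
```

step_arm(
  deltas=[
    [0, 0, 1, 0, 0, 0],
    [0, 0, 2, 0, 0, 0],
    [0, 0, 3, 0, 0, 0],
    [0, 0, 3, 0, 0, 0],
  ],
)

```text
time: 11.35
tool_pos: [614.7, -91.7, 79.3]
tcp_rot: [3.14, 0.001, 1.571]
contact_force: [-3.4, 1.1, 12.3]
grip_width: 56.9
```

step_arm(
  deltas=[
    [0, 0, 1, 0, 0, 0],
    [0, 0, 1.5, 0, 0, 0],
    [0, 0, 1.5, 0, 0, 0],
  ],
)

```text
time: 11.6
tool_pos: [614.7, -91.7, 79.2]
tcp_rot: [3.14, 0.001, 1.571]
contact_force: [-7.3, 0.8, 20.0]
grip_width: 56.8
```

Seated, with contact at z≈79.3 and base ≈10, which fits the slip in the grip. Release.

step_arm(
  deltas=[
    [0, 0, -1.5, 0, 0, 0],
    [0, 0, -1.5, 0, 0, 0],
    [0, 0, -1.5, 0, 0, 0],
    [0, 0, -1.5, 0, 0, 0],
    [0, 0, -1.5, 0, 0, 0],
  ],
  fingers=91,
)

```text
time: 12.02
tool_pos: [614.3, -91.6, 77.0]
tcp_rot: [-3.141, -0.0, 1.571]
contact_force: [-0.1, -0.3, 0.3]
grip_width: 85.6
```

step_arm(
  deltas=[
    [0, 0, -5, 0, 0, 0],
    [0, 0, -20, 0, 0, 0],
    [0, 0, -55, 0, 0, 0],
    [0, 0, -95, 0, 0, 0],
    [0, 0, -130, 0, 0, 0],
  ],
)

```text
time: 12.43
tool_pos: [614.4, -91.6, 209.6]
tcp_rot: [3.142, 0.0, 1.571]
contact_force: [1.0, 0.1, 0.6]
grip_width: 90.8
```

step_arm(
  deltas=[
    [36, 2, 0, 0, 0, 0],
    [72, 4, 0, 0, 0, 0],
    [108, 6, 0, 0, 0, 0],
    [144, 7, 0, 0, 0, 0],
    [180, 8, 0, 0, 0, 0],
  ],
)

```text
time: 12.85
tool_pos: [622.3, 90.0, 207.8]
tcp_rot: [3.141, 0.0, 1.57]
contact_force: [1.5, -0.4, -1.5]
grip_width: 91.1
```

step_arm(
  deltas=[
    [0, 0, 0, 0, 0, 0],
    [0, 0, 0, 0, 0, 0],
    [0, 0, 0, 0, 0, 0],
    [0, 0, 0, 0, 0, 0],
    [0, 0, 0, 0, 0, 0],
  ],
)

```text
time: 13.27
tool_pos: [622.6, 86.9, 207.5]
tcp_rot: [-3.142, 0.0, 1.569]
contact_force: [0.0, -0.4, -0.9]
grip_width: 90.7
```

```bash
python3 - <<'E'
from h import *
o=bot.get_obs();print(o['tool_pos'],o['grip_width'])
p=wedge('cap',622.7,88.8,0,'w5')
for k in bot.boxes_of('dose_cap_mid',p)[:2]:
    u,v,w,h=k['rect'];print(k,[u-w/2,v-h/2,u+w/2,v+h/2])
print(model_bbox(p,'cap',622.7,88.8))
c=cv2.imread('pics/w5.png')[150:450,180:480]
T=bot.capture('top');S=bot.capture('scene')
r=lambda p,u,v:cv2.resize(p['color'][v-30:v+30,u-30:u+30,::-1],(260,300),interpolation=cv2.INTER_CUBIC)
cv2.imwrite('pics/c5.png',np.hstack([c,r(T,361,209)[:, :250],r(S,286,270)[:, :250]]))
E
```

```text
[622.56894351  86.88708553 207.52876725] 90.71721352206272
{'rect': [591.5, 110.9, 74.3, 39.3], 'p': 0.85} [554.35, 91.25, 628.65, 130.55]
{'rect': [325.1, 223.1, 53.9, 68.3], 'p': 0.64} [298.15000000000003, 188.95, 352.05, 257.25]
[297.36069927 190.35655201 353.88518274 257.53854881]
```

View pics/c5.png

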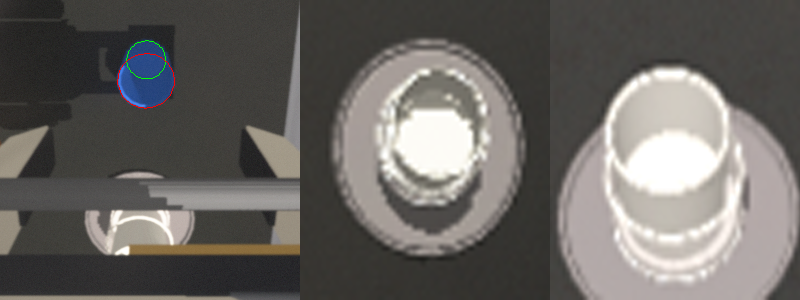

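The yogurt pot is nested upright and centred in the tub, and the cap fits its model. I'll grasp the cap.

step_arm(
  deltas=[
    [0, 0, 35, 0, 0, 0],
    [0, 0, 70, 0, 0, 0],
    [0, 0, 105, 0, 0, 0],
    [0, 0, 127, 0, 0, 0],
    [0, 0, 134, 0, 0, 0],
  ],
)

```text
time: 13.88
tool_pos: [620.0, 87.9, 69.2]
tcp_rot: [-3.134, 0.0, 1.57]
contact_force: [-1.5, 1.0, 0.1]
grip_width: 90.9
```

step_arm(
  deltas=[
    [0, 0, 0, 0, 0, 0],
    [0, 0, 0, 0, 0, 0],
    [0, 0, 0, 0, 0, 0],
  ],
)

```text
time: 14.13
tool_pos: [623.8, 88.3, 75.6]
tcp_rot: [3.138, -0.0, 1.571]
contact_force: [0.2, 0.2, 0.2]
grip_width: 91.0
```

step_arm(
  deltas=[
    [0, 0, 0, 0, 0, 0],
    [0, 0, 0, 0, 0, 0],
    [0, 0, 0, 0, 0, 0],
    [0, 0, 0, 0, 0, 0],
    [0, 0, 0, 0, 0, 0],
  ],
  fingers=30,
)

```text
time: 14.55
tool_pos: [622.6, 88.4, 73.9]
tcp_rot: [3.141, 0.0, 1.571]
contact_force: [-0.3, 0.1, 0.1]
grip_width: 62.3
```

step_arm(
  deltas=[
    [0, 0, 0, 0, 0, 0],
    [0, 0, 0, 0, 0, 0],
    [0, 0, 0, 0, 0, 0],
    [0, 0, 0, 0, 0, 0],
    [0, 0, 0, 0, 0, 0],
  ],
)

```text
time: 14.97
tool_pos: [622.4, 88.4, 73.4]
tcp_rot: [-3.141, 0.0, 1.571]
contact_force: [0.2, -0.1, -0.1]
grip_width: 42.4
```

step_arm(
  deltas=[
    [0, 0, -10, 0, 0, 0],
    [0, 0, -40, 0, 0, 0],
    [0, 0, -75, 0, 0, 0],
    [0, 0, -100, 0, 0, 0],
    [0, 0, -110, 0, 0, 0],
  ],
)

```text
time: 15.38
tool_pos: [624.2, 88.5, 188.7]
tcp_rot: [3.134, -0.0, 1.571]
contact_force: [-0.1, 0.1, 0.2]
grip_width: 42.8
```

step_arm(
  deltas=[
    [-36, -2, 0, 0, 0, 0],
    [-72, -4, 0, 0, 0, 0],
    [-108, -6, 0, 0, 0, 0],
    [-150, -7, 0, 0, 0, 0],
    [-180, -8, 0, 0, 0, 0],
  ],
)

```text
time: 15.8
tool_pos: [613.8, -94.4, 183.1]
tcp_rot: [-3.141, 0.001, 1.57]
contact_force: [0.2, -0.4, -0.5]
grip_width: 42.6
```

step_arm(
  deltas=[
    [0, 0, 0, 0, 0, 0],
    [0, 0, 0, 0, 0, 0],
    [0, 0, 0, 0, 0, 0],
    [0, 0, 0, 0, 0, 0],
    [0, 0, 0, 0, 0, 0],
  ],
)

```text
time: 16.22
tool_pos: [614.5, -90.2, 183.4]
tcp_rot: [-3.141, -0.0, 1.573]
contact_force: [0.1, -0.5, -0.5]
grip_width: 42.5
```

```bash
python3 - <<'E'
from h import *
o=bot.get_obs();print(o['tool_pos'],o['grip_width'])
p=wedge('cap',614.5,-91.55,0,'w6',110)
im=cv2.imread('pics/w6.png');a=np.linspace(0,2*np.pi,60)
for r,z in((29,76),(60,8)):
    cv2.polylines(im,[proj(p,[[614.5+r*np.cos(t),-91.55+r*np.sin(t),z] for t in a]).round().astype(int)],True,(0,255,255),1)
cv2.imwrite('pics/w6.png',cv2.resize(im[120:400,170:490],None,fx=2,fy=2))
E
```

```text
[614.48182094 -90.15056032 183.40363037] 42.50769113507853
```

View pics/w6.png

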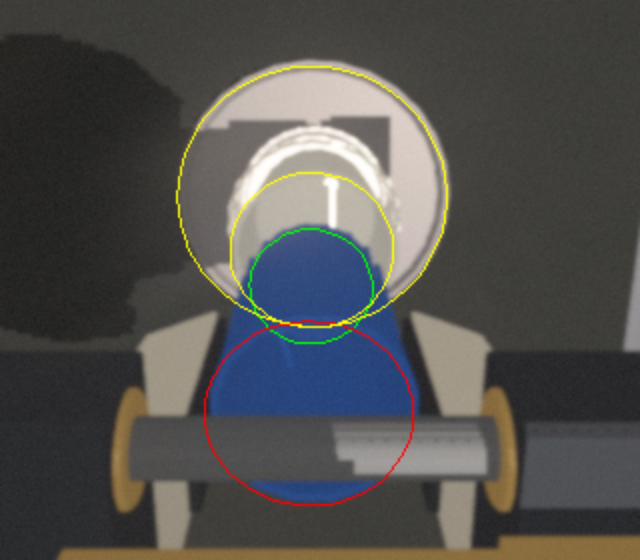

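All aligned within 1–2 mm. I'll lower it, with seating expected at TCP z≈107.

step_arm(
  deltas=[
    [0, 0, 20, 0, 0, 0],
    [0, 0, 40, 0, 0, 0],
    [0, 0, 55, 0, 0, 0],
    [0, 0, 64, 0, 0, 0],
    [0, 0, 68, 0, 0, 0],
  ],
)

```text
time: 16.68
tool_pos: [613.9, -90.7, 114.0]
tcp_rot: [-3.139, -0.001, 1.572]
contact_force: [0.4, 0.1, 0.4]
grip_width: 42.3
```

step_arm(
  deltas=[
    [0, 0, 1, 0, 0, 0],
    [0, 0, 2, 0, 0, 0],
    [0, 0, 3, 0, 0, 0],
    [0, 0, 4, 0, 0, 0],
    [0, 0, 5, 0, 0, 0],
  ],
)

```text
time: 17.1
tool_pos: [614.8, -91.7, 111.2]
tcp_rot: [3.14, 0.0, 1.571]
contact_force: [0.2, -0.1, -0.7]
grip_width: 42.2
```

step_arm(
  deltas=[
    [0, 0, 1, 0, 0, 0],
    [0, 0, 2, 0, 0, 0],
    [0, 0, 3, 0, 0, 0],
    [0, 0, 4, 0, 0, 0],
    [0, 0, 4, 0, 0, 0],
  ],
)

```text
time: 17.52
tool_pos: [614.6, -91.7, 107.4]
tcp_rot: [3.141, 0.0, 1.571]
contact_force: [-1.4, -0.6, 6.2]
grip_width: 42.7
```

Seated as expected. Release, then go to the wide can.

step_arm(
  deltas=[
    [0, 0, 0, 0, 0, 0],
    [0, 0, 0, 0, 0, 0],
    [0, 0, 0, 0, 0, 0],
    [0, 0, 0, 0, 0, 0],
    [0, 0, 0, 0, 0, 0],
  ],
  fingers=91,
)

```text
time: 17.93
tool_pos: [614.4, -91.6, 106.3]
tcp_rot: [-3.141, -0.0, 1.571]
contact_force: [0.1, -0.1, 0.8]
grip_width: 71.3
```

step_arm(
  deltas=[
    [0, 0, 0, 0, 0, 0],
    [0, 0, -10, 0, 0, 0],
    [0, 0, -40, 0, 0, 0],
    [0, 0, -75, 0, 0, 0],
    [0, 0, -104, 0, 0, 0],
  ],
)

```text
time: 18.35
tool_pos: [614.6, -91.6, 213.1]
tcp_rot: [3.141, 0.0, 1.571]
contact_force: [1.2, 0.4, 0.3]
grip_width: 90.8
```

step_arm(
  deltas=[
    [-30, -23, 0, 0, 0, 0],
    [-60, -46, 0, 0, 0, 0],
    [-90, -69, 0, 0, 0, 0],
    [-120, -92, 0, 0, 0, 0],
    [-150, -115, 0, 0, 0, 0],
  ],
)

```text
time: 18.77
tool_pos: [498.3, -242.7, 211.5]
tcp_rot: [3.141, 0.001, 1.571]
contact_force: [0.9, -0.3, 0.2]
grip_width: 90.9
```

step_arm(
  deltas=[
    [-30, -23, 0, 0, 0, 0],
    [-59.5, -46.5, 10, 0, 0, 0],
    [-59.5, -46.5, 20, 0, 0, 0],
    [-59.5, -46.5, 20, 0, 0, 0],
    [-59.5, -46.5, 20, 0, 0, 0],
  ],
)

```text
time: 19.18
tool_pos: [453.0, -300.8, 190.7]
tcp_rot: [-3.141, -0.001, 1.57]
contact_force: [-0.2, 0.1, 0.1]
grip_width: 91.1
```

```bash
python3 - <<'E'
from h import *
o=bot.get_obs();print(o['tool_pos'],o['grip_width'])
p=wedge('wide',453,-301,0,'w7')
for k in bot.boxes_of('wide_can_mid',p)[:2]:
    u,v,w,h=k['rect'];print(k,[u-w/2,v-h/2,u+w/2,v+h/2])
print(model_bbox(p,'wide',453,-301))
c=cv2.imread('pics/w7.png')[150:450,180:480]
T=bot.capture('top');S=bot.capture('scene')
r=lambda p,u,v:cv2.resize(p['color'][v-30:v+30,u-30:u+30,::-1],(260,300),interpolation=cv2.INTER_CUBIC)
cv2.imwrite('pics/c7.png',np.hstack([c,r(T,361,209)[:, :250],r(S,286,265)[:, :250]]))
E
```

```text
[ 452.98432479 -300.80850331  190.71835518] 91.07863406540568
{'rect': [324.5, 219.8, 77.6, 83.0], 'p': 0.6} [285.7, 178.3, 363.3, 261.3]
[286.4609361  180.7381418  364.79944745 262.43102718]
```

View pics/c7.png

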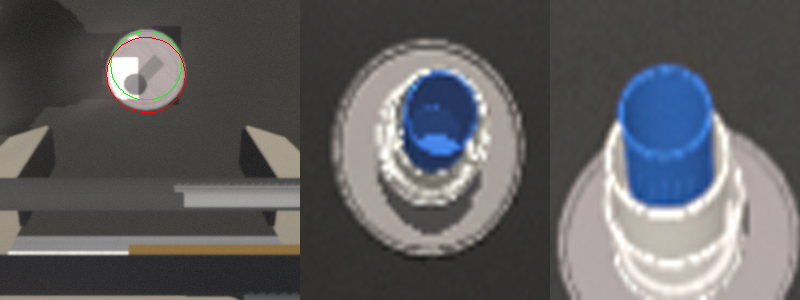

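The nest is upright and complete. The wide can fits its model to about 1 mm, so I'll descend and grasp.

step_arm(
  deltas=[
    [1, 0, 38, 0, 0, 0],
    [1, 0, 76, 0, 0, 0],
    [1, 0, 112, 0, 0, 0],
    [1, 0, 135, 0, 0, 0],
    [1, 0, 145, 0, 0, 0],
  ],
)

```text
time: 19.8
tool_pos: [452.2, -298.1, 42.5]
tcp_rot: [-3.138, -0.003, 1.572]
contact_force: [-1.0, -0.6, 0.8]
grip_width: 91.0
```

step_arm(
  deltas=[
    [0, 0, 5, 0, 0, 0],
    [0, 0, 10, 0, 0, 0],
    [0, 0, 10, 0, 0, 0],
    [0, 0, 10, 0, 0, 0],
  ],
)

```text
time: 20.13
tool_pos: [453.8, -300.6, 36.8]
tcp_rot: [3.14, 0.002, 1.571]
contact_force: [-0.1, 0.1, -0.6]
grip_width: 91.0
```

step_arm(
  deltas=[
    [0, 0, 0, 0, 0, 0],
    [0, 0, 0, 0, 0, 0],
    [0, 0, 0, 0, 0, 0],
    [0, 0, 0, 0, 0, 0],
    [0, 0, 0, 0, 0, 0],
  ],
  fingers=50,
)

```text
time: 20.55
tool_pos: [453.1, -300.3, 35.9]
tcp_rot: [3.141, 0.0, 1.571]
contact_force: [-0.4, -0.3, 3.1]
grip_width: 65.6
```

step_arm(
  deltas=[
    [0, 0, 0, 0, 0, 0],
    [0, 0, 0, 0, 0, 0],
    [0, 0, 0, 0, 0, 0],
  ],
)

```text
time: 20.8
tool_pos: [453.1, -300.3, 35.9]
tcp_rot: [3.141, 0.0, 1.571]
contact_force: [-0.7, 0.9, 5.6]
grip_width: 65.4
```

step_arm(
  deltas=[
    [0, 0, -10, 0, 0, 0],
    [0, 0, -45, 0, 0, 0],
    [0, 0, -85, 0, 0, 0],
    [0, 0, -125, 0, 0, 0],
    [0, 0, -165, 0, 0, 0],
  ],
)

```text
time: 21.22
tool_pos: [452.5, -299.7, 202.6]
tcp_rot: [-3.141, -0.0, 1.571]
contact_force: [0.6, -0.5, -0.2]
grip_width: 65.6
```

Now carry it over at z=300 to clear the bottle.

step_arm(
  deltas=[
    [0, 0, -35, 0, 0, 0],
    [0, 0, -70, 0, 0, 0],
    [25, -1, -100, 0, 0, 0],
    [60, -2, -100, 0, 0, 0],
    [97, -3, -100, 0, 0, 0],
  ],
)

```text
time: 21.63
tool_pos: [450.1, -203.0, 302.8]
tcp_rot: [3.138, 0.003, 1.569]
contact_force: [1.9, 0.3, -1.0]
grip_width: 65.4
```

step_arm(
  deltas=[
    [38, -1, 0, 0, 0, 0],
    [76, -2, 0, 0, 0, 0],
    [114, -3, 0, 0, 0, 0],
    [152, -4, 0, 0, 0, 0],
    [190, -6, 0, 0, 0, 0],
  ],
)

```text
time: 22.05
tool_pos: [443.3, -11.3, 300.9]
tcp_rot: [3.141, 0.0, 1.57]
contact_force: [1.5, 0.4, 0.1]
grip_width: 65.3
```

step_arm(
  deltas=[
    [38, -1, 0, 0, 0, 0],
    [76, -2, 0, 0, 0, 0],
    [114, -3, 0, 0, 0, 0],
    [152, -4, 0, 0, 0, 0],
    [190, -6, 0, 0, 0, 0],
  ],
)

```text
time: 22.47
tool_pos: [437.3, 178.7, 300.9]
tcp_rot: [3.141, 0.0, 1.571]
contact_force: [1.2, -0.2, -0.5]
grip_width: 65.4
```

step_arm(
  deltas=[
    [38, -1, 0, 0, 0, 0],
    [76, -2, 30, 0, 0, 0],
    [110, -3, 70, 0, 0, 0],
    [130, -3.6, 110, 0, 0, 0],
    [130, -3.6, 150, 0, 0, 0],
  ],
)

```text
time: 22.88
tool_pos: [434.4, 307.2, 166.8]
tcp_rot: [3.138, -0.003, 1.573]
contact_force: [0.4, 0.2, -0.7]
grip_width: 65.2
```

step_arm(
  deltas=[
    [0, 0, 0, 0, 0, 0],
    [0, 0, 0, 0, 0, 0],
    [0, 0, 0, 0, 0, 0],
    [0, 0, 0, 0, 0, 0],
    [0, 0, 0, 0, 0, 0],
  ],
)

```text
time: 23.3
tool_pos: [435.8, 303.8, 169.3]
tcp_rot: [3.137, -0.002, 1.57]
contact_force: [-0.0, -0.1, -0.6]
grip_width: 65.4
```

```bash
python3 - <<'E'
from h import *
o=bot.get_obs();print(o['tool_pos'],o['grip_width'],o['joint_positions'].round(2))
p=wedge('wide',434.4,306.95,0,'w8',115)
im=cv2.imread('pics/w8.png');a=np.arange(4)*np.pi/2+np.pi/4+0.17
for h,z in((55,8),):
    cv2.polylines(im,[proj(p,[[434.4+h*2**.5*np.cos(t),306.8+h*2**.5*np.sin(t),z] for t in a]).round().astype(int)],True,(0,255,255),1)
cv2.imwrite('pics/w8.png',im)
E
```

```text
[435.76507355 303.81866121 169.32000016] 65.4420341500917 [ 0.46  0.43  1.63 -0.    1.07  0.47]
```

View pics/w8.png

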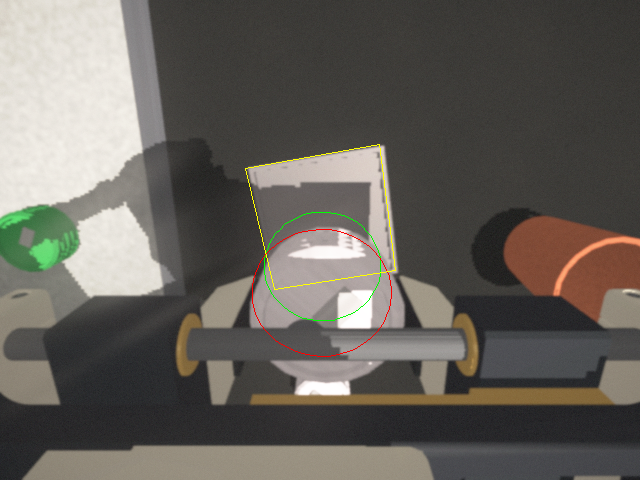

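The tray matches its outline at (247,168), (382,145), (396,271). The last row was clipped in z, so I'll settle and read the actual pose.

step_arm(
  deltas=[
    [0, 0, 20, 0, 0, 0],
    [0, 0, 40, 0, 0, 0],
    [0, 0, 60, 0, 0, 0],
    [0, 0, 60, 0, 0, 0],
    [0, 0, 60, 0, 0, 0],
  ],
)

```text
time: 23.77
tool_pos: [434.6, 303.7, 107.2]
tcp_rot: [-3.141, 0.0, 1.57]
contact_force: [0.1, -0.4, 0.1]
grip_width: 65.7
```

step_arm(
  deltas=[
    [0, 0, 0, 0, 0, 0],
    [0, 0, 0, 0, 0, 0],
    [0, 0, 0, 0, 0, 0],
    [0, 0, 0, 0, 0, 0],
    [0, 0, 0, 0, 0, 0],
  ],
)

```text
time: 24.18
tool_pos: [434.7, 304.1, 107.3]
tcp_rot: [3.141, -0.0, 1.571]
contact_force: [-0.3, -0.6, 0.5]
grip_width: 65.6
```

```bash
python3 - <<'E'
from h import *
L=[]
for i in range(10):
    p=bot.capture('wrist');L.append(bot.get_obs()['tool_pos'])
print(np.mean(L,0),np.std(L,0))
z=np.mean(L,0)[2]-35
print('can model if at tray centre, z0=%.1f'%z,model_bbox(p,'wide',434.4,306.8,z)); save(p,'w9')
g=p['color'].max(2).astype(int)
for r in(250,280,300): print(r,np.where(np.abs(np.diff(g[r]))>20)[0])
E
```

```text
[434.4490026  303.99690548 106.81413171] [0.05197959 0.03039464 0.15567381]
can model if at tray centre, z0=71.8 [245.79213822 221.2974944  402.53025022 382.85950991]
250 [ 27 114 115 357 364 365 404 405 406 410 411 412 564]
280 [ 36  37  38 120 121 252 253 254 257 258 259 394 395 399 400 546 547 548]
300 [ 53  54  86  87  88 205 206 243 244 249 250 251 336 337 371 372 401 402
 403 408 409 410 446 447 565]
```

step_arm(
  deltas=[
    [2.8, 0, 15, 0, 0, 0],
    [2.8, 0, 35, 0, 0, 0],
    [2.8, 0, 50, 0, 0, 0],
    [2.8, 0, 58, 0, 0, 0],
    [2.8, 0, 61, 0, 0, 0],
  ],
)

```text
time: 25.1
tool_pos: [433.8, 306.4, 44.5]
tcp_rot: [-3.139, 0.001, 1.571]
contact_force: [-0.7, -0.9, -0.1]
grip_width: 65.6
```

step_arm(
  deltas=[
    [0, 0, 1, 0, 0, 0],
    [0, 0, 2, 0, 0, 0],
    [0, 0, 3, 0, 0, 0],
    [0, 0, 4, 0, 0, 0],
    [0, 0, 5, 0, 0, 0],
  ],
)

```text
time: 25.52
tool_pos: [434.8, 306.9, 41.2]
tcp_rot: [3.141, -0.0, 1.571]
contact_force: [0.5, -0.1, 0.6]
grip_width: 65.1
```

step_arm(
  deltas=[
    [0, 0, 0.5, 0, 0, 0],
    [0, 0, 1, 0, 0, 0],
    [0, 0, 1.5, 0, 0, 0],
    [0, 0, 1.5, 0, 0, 0],
  ],
)

```text
time: 25.85
tool_pos: [434.5, 306.8, 39.9]
tcp_rot: [3.141, -0.0, 1.571]
contact_force: [-1.7, -0.3, 5.3]
grip_width: 65.9
```

step_arm(
  deltas=[
    [0, 0, 0, 0, 0, 0],
    [0, 0, 0, 0, 0, 0],
    [0, 0, 0, 0, 0, 0],
    [0, 0, 0, 0, 0, 0],
    [0, 0, 0, 0, 0, 0],
  ],
  fingers=91,
)

```text
time: 26.27
tool_pos: [434.4, 306.8, 39.2]
tcp_rot: [-3.142, 0.0, 1.571]
contact_force: [0.6, -0.3, 0.2]
grip_width: 90.2
```

step_arm(
  deltas=[
    [0, 0, -15, 0, 0, 0],
    [0, 0, -45, 0, 0, 0],
    [0, 0, -80, 0, 0, 0],
    [0, 0, -115, 0, 0, 0],
    [0, 0, -150, 0, 0, 0],
  ],
)

```text
time: 26.68
tool_pos: [434.1, 306.6, 190.7]
tcp_rot: [-3.141, 0.0, 1.571]
contact_force: [0.8, 0.7, 0.3]
grip_width: 90.3
```

step_arm(
  deltas=[
    [-35, 0, 0, 0, 0, 0],
    [-70, -1, 0, 0, 0, 0],
    [-105, -2, 0, 0, 0, 0],
    [-140, -3, 0, 0, 0, 0],
    [-165, -3, 0, 0, 0, 0],
  ],
)

```text
time: 27.1
tool_pos: [430.8, 139.6, 189.3]
tcp_rot: [-3.141, 0.001, 1.57]
contact_force: [0.7, 0.5, 0.0]
grip_width: 90.9
```

step_arm(
  deltas=[
    [0, 0, 0, 0, 0, 0],
    [0, 0, 0, 0, 0, 0],
    [0, 0, 0, 0, 0, 0],
    [0, 0, 0, 0, 0, 0],
    [0, 0, 0, 0, 0, 0],
  ],
)

```text
time: 27.52
tool_pos: [431.4, 142.7, 189.2]
tcp_rot: [-3.142, -0.0, 1.572]
contact_force: [-0.0, 0.4, -0.5]
grip_width: 91.4
```

```bash
python3 - <<'E'
from h import *
L=[]
for i in range(6):
    p=bot.capture('wrist');L.append(bot.get_obs()['tool_pos'])
print(np.mean(L,0))
p=wedge('slim',431.4,141.7,0,'w10')
for k in bot.boxes_of('slim_can_mid',p)[:2]:
    u,v,w,h=k['rect'];print(k,[u-w/2,v-h/2,u+w/2,v+h/2])
print(model_bbox(p,'slim',431.4,141.7))
T=bot.capture('top');S=bot.capture('scene')
im=T['color'][:,:,::-1].copy();im=cv2.resize(im[235:320,150:300],None,fx=5,fy=5,interpolation=cv2.INTER_CUBIC)
def dr(r,z,x,y,c,n=60,o=0):
    q=proj(T,[[x+r*np.cos(t),y+r*np.sin(t),z] for t in np.linspace(0,2*np.pi,n+1)[:-1]+o])
    cv2.polylines(im,[((q-[150,235]+.5)*5).round().astype(int)],True,c,1)
dr(33,38,434.4,306.8,(0,0,255));dr(77.8,8,434.4,306.8,(0,255,255),4,np.pi/4+.17)
w=cv2.imread('pics/w10.png')[150:450,220:420]
im=im[:,:400];w=cv2.resize(w,(283,425));cv2.imwrite('pics/c10.png',np.hstack([im,w]))
E
```

```text
[431.36451984 142.36980841 189.15258158]
{'rect': [328.8, 221.9, 61.4, 64.1], 'p': 0.94} [298.1, 189.85000000000002, 359.5, 253.95]
{'rect': [29.5, 34.0, 58.5, 68.0], 'p': 0.73} [0.25, 0.0, 58.75, 68.0]
[294.98729136 188.73004842 356.22207339 253.92623697]
```

View pics/c10.png

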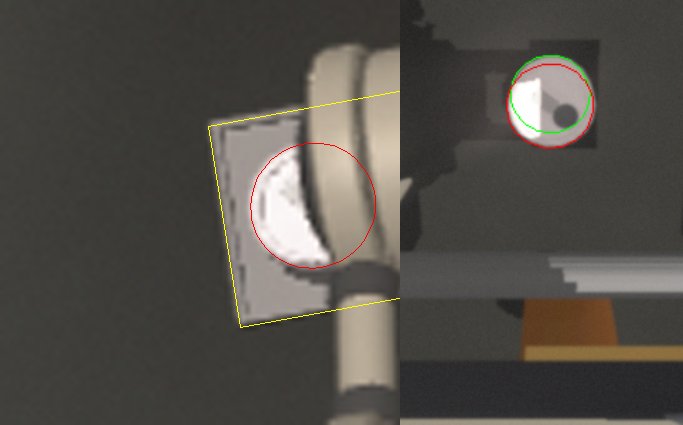

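The slim can fits its model. I'll grasp it with the tips about 9 mm up.

step_arm(
  deltas=[
    [0, 0.5, 38, 0, 0, 0],
    [0, 0.5, 76, 0, 0, 0],
    [0, 0.5, 112, 0, 0, 0],
    [0, 0.5, 135, 0, 0, 0],
    [0, 0.5, 145, 0, 0, 0],
  ],
)

```text
time: 28.43
tool_pos: [430.0, 141.4, 41.2]
tcp_rot: [-3.136, 0.001, 1.571]
contact_force: [-1.0, 0.8, 0.0]
grip_width: 90.9
```

step_arm(
  deltas=[
    [0, 0, 5, 0, 0, 0],
    [0, 0, 10, 0, 0, 0],
    [0, 0, 10, 0, 0, 0],
    [0, 0, 10, 0, 0, 0],
  ],
)

```text
time: 28.77
tool_pos: [432.5, 141.8, 34.8]
tcp_rot: [3.14, -0.0, 1.571]
contact_force: [1.2, 0.2, -0.0]
grip_width: 90.9
```

step_arm(
  deltas=[
    [0, 0, 0, 0, 0, 0],
    [0, 0, 0, 0, 0, 0],
    [0, 0, 0, 0, 0, 0],
    [0, 0, 0, 0, 0, 0],
    [0, 0, 0, 0, 0, 0],
  ],
  fingers=38,
)

```text
time: 29.18
tool_pos: [432.1, 141.8, 34.5]
tcp_rot: [3.141, -0.0, 1.571]
contact_force: [-0.5, -0.0, 0.5]
grip_width: 62.2
```

step_arm(
  deltas=[
    [0, 0, 0, 0, 0, 0],
    [0, 0, 0, 0, 0, 0],
    [0, 0, 0, 0, 0, 0],
    [0, 0, 0, 0, 0, 0],
    [0, 0, 0, 0, 0, 0],
  ],
)

```text
time: 29.6
tool_pos: [432.0, 141.8, 34.3]
tcp_rot: [3.141, 0.0, 1.571]
contact_force: [-0.8, 0.1, 2.5]
grip_width: 51.2
```

step_arm(
  deltas=[
    [0, 0, -10, 0, 0, 0],
    [0, 0, -40, 0, 0, 0],
    [0, 0, -75, 0, 0, 0],
    [0, 0, -110, 0, 0, 0],
    [0, 0, -120, 0, 0, 0],
  ],
)

```text
time: 30.02
tool_pos: [433.9, 142.2, 158.7]
tcp_rot: [3.134, -0.001, 1.571]
contact_force: [1.6, 0.0, 0.1]
grip_width: 51.5
```

step_arm(
  deltas=[
    [35, 0, 0, 0, 0, 0],
    [70, 1, 0, 0, 0, 0],
    [105, 2, 0, 0, 0, 0],
    [140, 2.5, 0, 0, 0, 0],
    [155, 2.5, 0, 0, 0, 0],
  ],
)

```text
time: 30.43
tool_pos: [434.2, 300.3, 154.2]
tcp_rot: [3.141, -0.001, 1.573]
contact_force: [-0.0, 0.2, 0.6]
grip_width: 51.3
```

step_arm(
  deltas=[
    [0, 0, 0, 0, 0, 0],
    [0, 0, 0, 0, 0, 0],
    [0, 0, 0, 0, 0, 0],
    [0, 0, 0, 0, 0, 0],
    [0, 0, 0, 0, 0, 0],
  ],
)

```text
time: 30.85
tool_pos: [434.6, 295.7, 154.3]
tcp_rot: [-3.141, 0.0, 1.569]
contact_force: [-0.1, -0.2, -0.2]
grip_width: 50.8
```

```bash
python3 - <<'E'
from h import *
L=[]
for i in range(8):
    p=bot.capture('wrist');L.append(bot.get_obs()['tool_pos'])
m=np.mean(L,0);print(m,bot.get_obs()['grip_width'])
p=wedge('slim',m[0],m[1],0,'w11',m[2]-34.3)
im=cv2.imread('pics/w11.png')
def dr(r,z,x,y,n=60,o=0):
    q=proj(p,[[x+r*np.cos(t),y+r*np.sin(t),z] for t in np.linspace(0,2*np.pi,n+1)[:-1]+o]);cv2.polylines(im,[q.round().astype(int)],True,(0,255,255),1)
dr(33,38,434.4,306.8);dr(77.8,8,434.4,306.8,4,np.pi/4+.17)
cv2.imwrite('pics/w11.png',cv2.resize(im[100:400,130:510],None,fx=2,fy=2))
E
```

```text
[434.59154795 296.27961775 154.33176015] 51.17308614390035
```

View pics/w11.png

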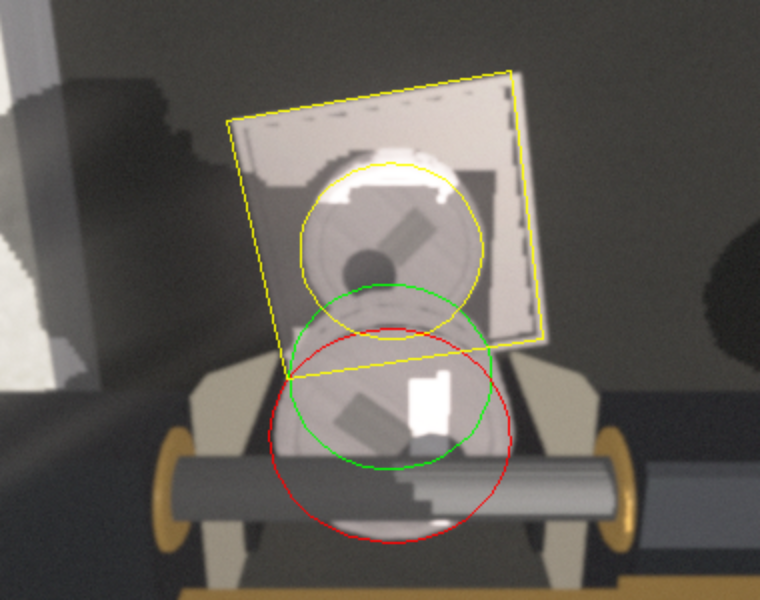

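The wide can, tray and held slim can share the same small camera bias of about 1 mm, so they are aligned with each other. I'll move +10 mm in y and lower to an expected contact at TCP z≈72.

step_arm(
  deltas=[
    [5, 0, 0, 0, 0, 0],
    [9.8, 0, 15, 0, 0, 0],
    [9.8, 0, 40, 0, 0, 0],
    [9.8, 0, 60, 0, 0, 0],
    [9.8, 0, 70, 0, 0, 0],
  ],
)

```text
time: 31.72
tool_pos: [433.3, 306.4, 82.0]
tcp_rot: [-3.139, 0.002, 1.571]
contact_force: [0.3, -0.6, 0.1]
grip_width: 51.4
```

step_arm(
  deltas=[
    [0, 0, 2, 0, 0, 0],
    [0, 0, 4, 0, 0, 0],
    [0, 0, 5, 0, 0, 0],
    [0, 0, 6, 0, 0, 0],
    [0, 0, 7, 0, 0, 0],
  ],
)

```text
time: 32.13
tool_pos: [435.0, 306.8, 78.1]
tcp_rot: [3.14, -0.001, 1.571]
contact_force: [-0.3, -0.2, -1.2]
grip_width: 51.4
```

step_arm(
  deltas=[
    [0, 0, 1, 0, 0, 0],
    [0, 0, 2, 0, 0, 0],
    [0, 0, 3, 0, 0, 0],
    [0, 0, 4, 0, 0, 0],
    [0, 0, 4, 0, 0, 0],
  ],
)

```text
time: 32.55
tool_pos: [434.4, 306.5, 73.1]
tcp_rot: [-3.141, 0.0, 1.571]
contact_force: [0.2, -0.5, -0.2]
grip_width: 51.4
```

step_arm(
  deltas=[
    [0, 0, 0.5, 0, 0, 0],
    [0, 0, 1, 0, 0, 0],
    [0, 0, 1.4, 0, 0, 0],
    [0, 0, 1.4, 0, 0, 0],
  ],
)

```text
time: 32.88
tool_pos: [434.5, 306.6, 72.3]
tcp_rot: [3.141, -0.0, 1.571]
contact_force: [-1.1, -0.3, 4.9]
grip_width: 51.3
```

Contact, as expected. Release and retreat straight up, then clear of the view.

step_arm(
  deltas=[
    [0, 0, 0, 0, 0, 0],
    [0, 0, 0, 0, 0, 0],
    [0, 0, 0, 0, 0, 0],
    [0, 0, 0, 0, 0, 0],
    [0, 0, 0, 0, 0, 0],
  ],
  fingers=91,
)

```text
time: 33.3
tool_pos: [434.4, 306.6, 71.7]
tcp_rot: [-3.142, 0.0, 1.571]
contact_force: [-0.8, 0.6, 0.3]
grip_width: 80.2
```

step_arm(
  deltas=[
    [0, 0, 0, 0, 0, 0],
    [0, 0, 0, 0, 0, 0],
    [0, 0, -15, 0, 0, 0],
    [0, 0, -45, 0, 0, 0],
    [0, 0, -80, 0, 0, 0],
  ],
)

```text
time: 33.72
tool_pos: [433.2, 305.9, 151.0]
tcp_rot: [-3.137, 0.002, 1.571]
contact_force: [0.9, 0.7, 0.4]
grip_width: 91.1
```

step_arm(
  deltas=[
    [0, 0, -38, 0, 0, 0],
    [0, 0, -76, 0, 0, 0],
    [0, 0, -114, 0, 0, 0],
    [-30, 5, -135, 0, 0, 0],
    [-65, 10, -150, 0, 0, 0],
  ],
)

```text
time: 34.13
tool_pos: [444.8, 242.5, 304.9]
tcp_rot: [3.137, -0.002, 1.574]
contact_force: [1.5, -0.8, 0.3]
grip_width: 91.1
```

step_arm(
  deltas=[
    [-38, 0, 0, 0, 0, 0],
    [-76, 0, 0, 0, 0, 0],
    [-114, 0, 0, 0, 0, 0],
    [-152, 0, 0, 0, 0, 0],
    [-190, 0, 0, 0, 0, 0],
  ],
)

```text
time: 34.55
tool_pos: [443.9, 49.9, 302.0]
tcp_rot: [3.141, 0.0, 1.571]
contact_force: [1.1, 0.2, -0.1]
grip_width: 90.7
```

step_arm(
  deltas=[
    [-38, 0, 0, 0, 0, 0],
    [-76, 0, 0, 0, 0, 0],
    [-114, 0, 0, 0, 0, 0],
    [-130, 0, 0, 0, 0, 0],
    [-130, 0, 0, 0, 0, 0],
  ],
)

```text
time: 34.97
tool_pos: [444.3, -81.6, 301.8]
tcp_rot: [-3.142, 0.001, 1.566]
contact_force: [0.1, 0.5, 0.8]
grip_width: 90.9
```

```bash
python3 - <<'E'
from h import *
T=bot.capture('top');S=bot.capture('scene');print(bot.get_obs()['tool_pos'],bot.get_obs()['grip_width'])
def panel(p,x,y,L,s=5,w=39,h=29):
    u,v=proj(p,[[x,y,30]])[0].astype(int)
    im=cv2.resize(p['color'][v-h:v+h,u-w:u+w,::-1],None,fx=s,fy=s,interpolation=cv2.INTER_CUBIC)
    for r,z,n,o,c in L:
        q=proj(p,[[x+r*np.cos(t),y+r*np.sin(t),z] for t in np.linspace(0,2*np.pi,n+1)[:-1]+o])
        cv2.polylines(im,[((q-[u-w,v-h]+.5)*s).round().astype(int)],True,c,1)
    return im
A=(434.4,306.8,[(77.8,8,4,np.pi/4+.17,(0,255,255)),(26,68,60,0,(0,0,255)),(33,38,60,0,(0,255,0))])
B=(614.5,-91.5,[(60,8,60,0,(0,255,255)),(22,108,60,0,(0,0,255)),(34,44,60,0,(0,255,0))])
cv2.imwrite('pics/fin.png',np.vstack([np.hstack([panel(T,*A),panel(T,*B)]),np.hstack([panel(S,*A),panel(S,*B)])]))
for n,z in(('brown_bottle_mid',82.5),('ceramic_cup_mid',42.5)):
    for p in(T,S):
        k=bot.boxes_of(n,p);print(n,[(np.round(b['rect']),round(b['p'],2)) for b in k[:2]])
E
```

```text
[444.24635529 -78.50100196 301.73111731] 90.94242483157402
brown_bottle_mid [(array([327., 270.,  15.,  22.]), 0.51)]
brown_bottle_mid [(array([337., 206.,  28.,  64.]), 0.61)]
ceramic_cup_mid [(array([222., 202.,  34.,  30.]), 0.86)]
ceramic_cup_mid [(array([464., 298.,  43.,  49.]), 0.59)]
```

View pics/fin.png

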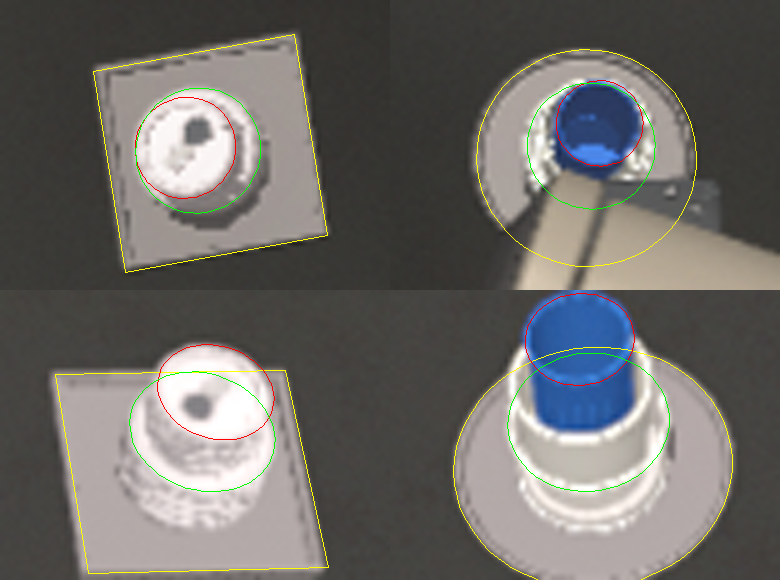

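Both stacks match their projected outlines: the can stack at (186,147) in the top view and the cap at (600,122). The bottle and cup boxes are unchanged within a few pixels. Handing in.

```bash
python3 -c "
from h import *
print(bot.close_job())"
```

```text
the job is handed in; nothing more can be done
None
```

I've handed the job in after about 35 s of the 144 s allowed. No verdict was reported.

**What I did:**
- **Round tray:** I set the deli tub in the middle, put the yogurt pot in the tub, then put the larger blue cap in the pot.
- **Square tray:** I laid the wide can flat in the middle and stacked the silver slim can on top.
- **Left alone:** I never gripped the small blue cap, the green can, the bottle or the cup.

**Last checks:**
- **Stacks:** In the final top and scene pictures, both stacks stand upright and match their projected outlines to about 2 mm. In the top view the arm hid part of the round tray, but the scene view shows it whole.
- **Bystanders:** The bottle and cup boxes moved by no more than about 3 pixels from the first pictures. The arm partly covered the bottle in the top view.
- **Gripper:** It is open and well clear of everything.

**What was off:**
- **Tub landing:** The tub touched down harder than I meant, with a wrist force of about 39 N, so I lowered everything after it more slowly.
- **Yogurt pot grip:** The pot slipped about 4 mm in the grip during the lift because the fingers were still closing. I allowed for that, and it seated at the expected height.
- **Camera bias:** The wrist camera read about 1–2 mm off from the fixed cameras, which is within its stated calibration.

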